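# Start the demonstration throwing wheel from its switch stations

## Robot

A 6-joint arm with a two-finger parallel gripper is mounted at the origin on the work surface. World frame = base frame: x ahead of the robot, y to its left, z up, the work surface at z = 0. Lengths are in m, angles in degrees, forces in N, time in s.
With the tool pointing down it reaches from about 0.3 to 0.75 m from the base axis. Payload 8.5 kg.
Tool frame: the origin (TCP) lies on the centre line of the jaws, within the pads' length; the fingertips stand 19 mm ahead of it and the grasp point (between the pads) is the TCP (env.tcp_to_tips is the z of the fingertips in the tool frame, in m); z points along the fingers, y is the line along which they close (so a half turn about z gives the same grasp; the last joint's range is limited). The gripper opens to 85 mm and grips with 20 to 120 N. Pads are 22 mm wide; open, the fingers measure 114 mm over their backs; the gripper's body (76 mm by 85 mm) begins 54 mm behind the grasp point. The pads swing forward as they close: fully open they stand 13 mm farther back than shut.
Start: joints at [-77.538, 21.807, 74.336, -0, 83.858, -12.336], TCP at [0.231, -0.499, 0.25] pointing down, gripper open.
Joint ranges: [-178.18, 178.18], [-50.72, 133.34], [12.68, 142.11], [-81.47, 261.47], [9.98, 163.14], [-165.26, 165.26]. Speed limits (degrees/s): [136.94, 136.94, 180, 180, 180, 180].

## Interface

Orientations are given as a 3x3 rotation matrix whose columns are the frame's x, y, z axes.
In Python, from rig import env gives the robot as it stands.
- The arm moves only by the tool servo_tool, never from a script. Its argument "steps" is a list of rows, each an object of numbers: "tx", "ty", "tz": the shift along the world's x, y, z in cm; "yaw": the turn about the world's z in degrees; "claw": the finger opening in cm, from 0 to 8.54. In form: [{"tx": .., "ty": .., "tz": .., "yaw": .., "claw": ..}, ...]. A call has 1 to 20 rows; each row shifts and turns the commanded pose from where the row before left it; what a row does not reach is not made up. A row lasts 1/10 s, in which the tool goes at most 50 mm and 8.59 degrees, less where a joint would pass 70% of its speed; a pose out of reach is approached as far as the arm can. A call with a gripper value outside its range is refused whole. The fingers move at their own pace and stop on an object; "newtons" is the grip in N (left out, the last holds). Time passes only in rows, so rows that do not move let the fingers close. It gives the time, the measured TCP pose, the force, the opening and the grip force at its end, in the units of the state.
- env.observe(): the state, without advancing time (a new reading comes with each control period).
- env.get_image(name): name is "scene" or "side" or "wrist"; returns (picture, depth): 420x560x3 uint8, red, green, blue; 420x560 float32, m along the optical axis (not along the pixel's ray), 0 where there is no reading.
- env.camera_model(name): a dict with "fovy" (degrees; the focal length in pixels is half the picture's height over the tangent of half this angle, whatever the lens; pixels are square), "cx", "cy" (the principal point, pixels), "dist_coeffs" ([k1, k2, p1, p2, k3] as OpenCV has them; the pictures are not rectified), "T" (4x4, takes a point from camera to world coordinates). Camera axes: x right, y down, z forward; pixel columns grow to the right and rows downward; lengths in m; the calibration is good to about 2 mm. A picture is of the moment at which its call begins: read the wrist's pose just before it. camera_model takes no time and is no camera call; for the wrist camera it gives the pose at the moment of the call.
- env.close_job(): hands the job in; it is judged then, once.
The state is a dict: "time_s": time; "q": joint angles; "qvel": joint speeds; "joint_efforts": joint torques, N m; "position": TCP position; "tool_rot": TCP orientation; "ft_force": force on the tool from outside, world axes, zero at the start; "wrist_torque": the same for the moment, N m; "grip_width": finger opening in m; "gripper_force": force on a finger pad.
Only numpy, scipy, OpenCV 4.12 (cv2) and the standard library are available. Lean on these libraries where they do the work, as an engineer would, in place of code of your own. Each camera call takes 0.05 s, during which the arm holds its last target. There are 200 camera calls.

## Task

Start the potter's wheel with the closed fingertips: first press down the orange-striped end of the black rocker until it is fully over, then push the blue key fully in so that it stays in, and last press the green button fully in, keep it in for about half a second and let it spring back. Keep to that order, never press the red stop button, and do not pick up, slide or knock over the switch stations or anything else on the table.

Things in the scene. Friction and masses are not known exactly. Their poses are not given: they have to be found in the camera images.
- rocker_station: Loose grey switch station on the table: box 80 (x) x 64 (y) x 46 mm high, about 0.45 kg; origin at the centre of its underside, z up. It stands in any of four places, turned any way. This one carries the black rocker (72 x 34 mm paddle, one end striped orange); the orange end lies on the station's +x side.
- rocker (a joint): Tilt of the black rocker paddle (rad): -0.17 fully off (orange end up), +0.17 fully on (orange end down). Starts at -0.17 to -0.12. It stays where it is left; 2 N on the pressing point tips it, nearer the hinge more (5 N at 10 mm). Its hinge runs along the station's y, 60 mm above the table, through the middle of the 6 mm thick paddle.
- rocker_on_end (a point): Pressing point on the paddle's upper face at its orange-striped end, 26 mm from the hinge; moves with the paddle: about 67 mm above the table when off, 59 mm when fully on. Its z axis is the paddle's upward normal, its y axis the hinge.
- blue_station: Loose grey switch station on the table: box 80 (x) x 64 (y) x 46 mm high, about 0.45 kg; origin at the centre of its underside, z up. It stands in any of four places, turned any way. This one carries the square blue key in its middle.
- blue_key (a joint): Depth of the blue latching key (m): 0 out, 0.007 fully in. Takes about 4 N to push and stays in where it is left.
- blue_key_top (a point): Centre of the blue key's 34 x 34 mm top, 68 mm above the table when out, 61 mm fully in (a black frame, 48 mm square, round it ends at 56 mm); moves with the key.
- green_station: Loose grey switch station on the table: box 80 (x) x 64 (y) x 46 mm high, about 0.45 kg; origin at the centre of its underside, z up. It stands in any of four places, turned any way. This one carries the round green button in its middle.
- green_button (a joint): Depth of the green button (m): 0 out, 0.006 fully in. A spring returns it: 1.5 N to start it moving, 5 N fully in.
- green_button_top (a point): Centre of the green button's 34 mm round top, 68 mm above the table when out, 62 mm fully in (a black collar, 50 mm across, round it ends at 58 mm); moves with the button.
- red_station: Loose grey switch station on the table: box 80 (x) x 64 (y) x 46 mm high, about 0.45 kg; origin at the centre of its underside, z up. It stands in any of four places, turned any way. This one carries the round red stop button, 38 mm across on a yellow collar, top 68 mm above the table. Not to be pressed.
- red_button (a joint): Depth of the red stop button (m): 0 out, 0.006 in. Spring, 1.5 to 5 N.
- clay_bowl: Brown clay bowl, 84 mm across, 38 mm high, on the table nearest the robot; origin under its centre.
- clay_turtle: Brown clay turtle, about 100 mm long, 40 mm high, on the right-hand board (6 mm thick); origin under its centre.
- wood_paddle: Wooden potter's paddle 220 mm long, lying on the left-hand board; origin on its underside.
- red_apple: Dark red apple, 74 mm across, 66 mm high, on the table beyond the stations.
- bottle: Amber glaze bottle with white cap, 60 mm across, 140 mm tall, on the table, far right; origin under its centre.
- clay_cup: Terracotta cup, 64 mm across, 55 mm high, on the table, far left; origin under its centre.
Not all that is in view belongs to the job. What is shaped like the blue_station but purple or turquoise is not meant.

How it is judged:
By the outcome, as a careful person would: the job done as asked, in the order asked, and still so for the second after the job is handed in, with the robot touching nothing.
It also fails if it takes over 53 s, if anything falls off the work surface, if the arm or the gripper's body presses on something with over 40 N, if the wrist force passes 120 N, or if a joint passes its speed limit or range.

## Working session

There is one attempt and no reset: what is moved stays moved. The work goes in short steps, Python scripts to look and compute and a tool call to move; the robot and the scene stay as the last step left them, time stands still between calls to the robot, and variables do not carry over. Pictures are saved under pics/ and viewed, at most 10 in all, crops included, and the job is handed in when it is done.

Besides the shell and the picture viewer there is one more tool, called in YAML: its name, and indented under it one key for each argument. servo_tool: Moves the arm, as the interface text tells. Its arguments: {"type":"object","properties":{"steps":{"type":"array"},"newtons":{"type":"number"}},"required":["steps"]}

```bash
mkdir -p pics; cat > h.py <<'E'
import numpy as np, cv2
from rig import env
def snap(n,f):
    m=env.camera_model(n); im,d=env.get_image(n)
    cv2.imwrite(f'pics/{f}.png',cv2.cvtColor(im,cv2.COLOR_RGB2BGR)); np.savez(f'pics/{f}.npz',im=im,d=d,**{k:np.array(v) for k,v in m.items()})
def load(f): return np.load(f'pics/{f}.npz')
def ray(s,uv):
    fl=210/np.tan(np.radians(s['fovy']/2)); K=np.array([[fl,0,s['cx']],[0,fl,s['cy']],[0,0,1.]])
    p=cv2.undistortPoints(np.array(uv,float).reshape(-1,1,2),K,s['dist_coeffs'])[:,0]
    r=np.c_[p,np.ones(len(p))]@s['T'][:3,:3].T
    return s['T'][:3,3],r
def plane(s,uv,z):
    o,r=ray(s,uv); return o+r*((z-o[2])/r[:,2])[:,None]
E
python3 - <<'E'
from h import *
snap('scene','scene0'); snap('side','side0'); s=env.observe(); print(s['time_s'],s['position'],s['tool_rot'],s['grip_width'],s['ft_force'])
for n in('scene0','side0'):
    print(load(n)['T'].round(3))
a=[cv2.imread(f'pics/{n}0.png') for n in('scene','side')]
E
```

```text
0.1 [ 0.23063016 -0.4990588   0.24977715] [[ 9.07803843e-01  4.19394929e-01 -2.76316022e-04]
 [ 4.19394929e-01 -9.07803011e-01  1.25957662e-03]
 [ 2.77419532e-04 -1.25933404e-03 -9.99999169e-01]] 0.08520711664237354 [-0.55574535 -0.80818931 -0.03370003]
[[ 0.852  0.296 -0.431  0.976]
 [ 0.523 -0.483  0.702 -0.683]
 [-0.001 -0.824 -0.566  0.644]
 [ 0.     0.     0.     1.   ]]
[[-0.94  -0.214  0.267  0.16 ]
 [-0.342  0.625 -0.702  1.057]
 [-0.017 -0.751 -0.661  1.057]
 [ 0.     0.     0.     1.   ]]
```

View pics/scene0.png

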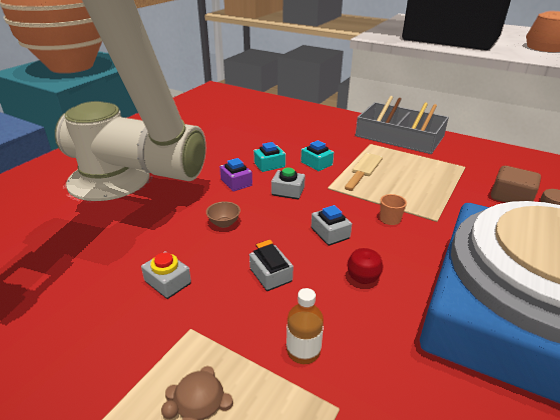

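View pics/side0.png

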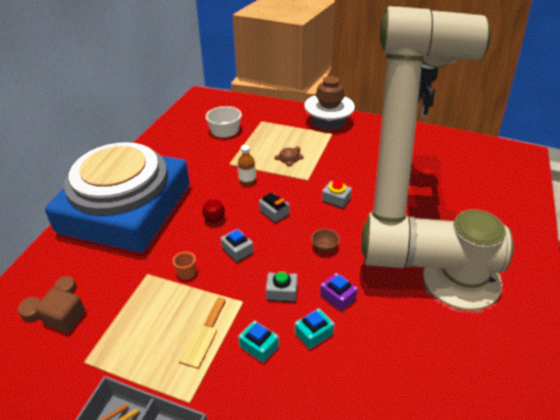

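Scene view: the possible blue stations are purple (236,172), turquoise (269,155) and (317,153), and grey (331,222). I choose the grey one. The rocker is at (271,263) with its orange end at (265,244), green is at (288,176), and red stop is at (164,262). The side view shows the same layout: blue (236,238), rocker (275,205), green (282,280), red (338,190).

```bash
cat > m.py <<'E'
from h import *
def blob(s,kind,c,r=22):
    h=cv2.cvtColor(s['im'],cv2.COLOR_RGB2HSV); lo,hi={'blue':((100,130,70),(125,255,255)),'green':((50,120,60),(80,255,255)),'orange':((8,180,150),(24,255,255))}[kind]
    m=cv2.inRange(h,lo,hi); w=np.zeros_like(m); cv2.circle(w,c,r,255,-1); m&=w
    n,l,st,ce=cv2.connectedComponentsWithStats(m); i=1+st[1:,4].argmax()
    q=cv2.findContours((l==i).astype(np.uint8),cv2.RETR_EXTERNAL,cv2.CHAIN_APPROX_NONE)[0][0]
    mo=cv2.moments(q); 
    return np.array([mo['m10']/mo['m00'],mo['m01']/mo['m00']]),q,st[i,4]
E
python3 - <<'E'
from m import *
S={'scene':load('scene0'),'side':load('side0')}
C={'blue':((331,214),(236,238)),'green':((288,174),(282,279)),'orange':((265,244),(281,201))}
Z={'blue':.068,'green':.068,'orange':.066}
for k in C:
    for (n,s),c in zip(S.items(),C[k]):
        u,q,a=blob(s,k,c); print(k,n,u.round(1),a,plane(s,[u],Z[k])[0].round(4))
s=S['scene'];im=s['im'][140:300,130:370]
cv2.imwrite('pics/crop0.png',cv2.resize(im[...,::-1],None,fx=3.3,fy=3.3,interpolation=cv2.INTER_CUBIC))
E
```

```text
blue scene [331.5 212.3] 188 [0.6573 0.0924 0.068 ]
blue side [235.6 235.9] 125 [0.6494 0.1104 0.068 ]
green scene [288.  171.9] 92 [0.4787 0.2028 0.068 ]
green side [281.2 277.4] 114 [0.471  0.2185 0.068 ]
orange scene [263.8 243.3] 76 [ 0.5841 -0.0821  0.066 ]
orange side [279.5 200.6] 36 [ 0.5852 -0.0846  0.066 ]
```

View pics/crop0.png

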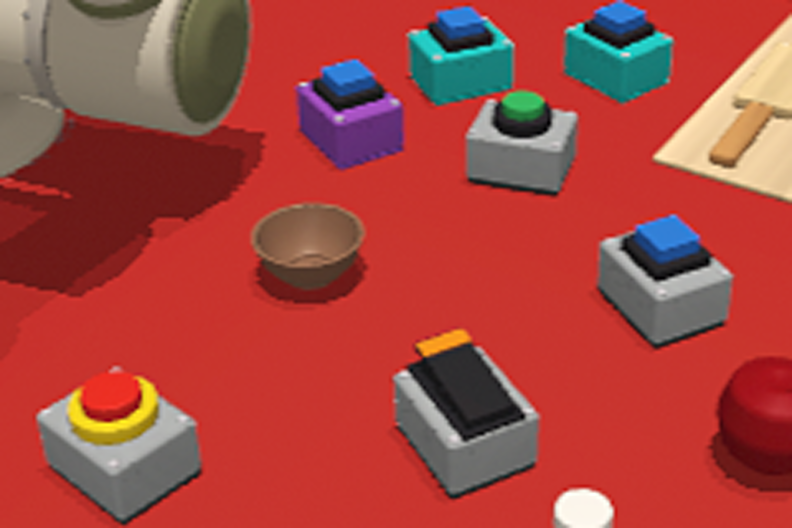

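The crop confirms a grey body under the blue key at (331,214), with the red stop well apart. The masks include some side faces, so I'll refine from above with the wrist camera.

servo_tool:
  steps:
    - {"tz": 1, "claw": 0}
    - {"tx": 2, "ty": 2.5, "tz": 1, "claw": 0}
    - {"tx": 2.5, "ty": 3.5, "tz": 1, "claw": 0}
    - {"tx": 2.5, "ty": 3.5, "tz": 1, "claw": 0}
    - {"tx": 2.5, "ty": 3.5, "tz": 1, "claw": 0}
    - {"tx": 2.5, "ty": 3.5, "claw": 0}
    - {"tx": 2.5, "ty": 3.5, "claw": 0}
    - {"tx": 2.5, "ty": 3.5, "claw": 0}
    - {"tx": 2.5, "ty": 3.5, "claw": 0}
    - {"tx": 2.5, "ty": 3.5, "claw": 0}
    - {"tx": 2.5, "ty": 3.5, "claw": 0}
    - {"tx": 2.5, "ty": 3.5, "claw": 0}
    - {"tx": 2.5, "ty": 3.5, "claw": 0}
    - {"tx": 2, "ty": 2.5, "claw": 0}
    - {"claw": 0}
    - {"claw": 0}
    - {"claw": 0}

```text
invalid input at $.steps[0]: expected keys tx, ty, tz, yaw, claw
```

```bash
python3 - <<'E'
from m import *
s=env.observe(); print(s['position'].round(4),s['grip_width'],s['tool_rot'].round(3).tolist(),s['ft_force'],env.tcp_to_tips)
snap('wrist','w1'); print(load('w1')['T'].round(3))
E
```

```text
[ 0.2306 -0.4991  0.2498] 0.08520711664237354 [[0.908, 0.419, -0.0], [0.419, -0.908, 0.001], [0.0, -0.001, -1.0]] [-0.55574535 -0.80818931 -0.03370003] 0.019
[[ 0.419 -0.86  -0.292  0.307]
 [-0.908 -0.397 -0.134 -0.465]
 [-0.001  0.321 -0.947  0.373]
 [ 0.     0.     0.     1.   ]]
```

View pics/w1.png

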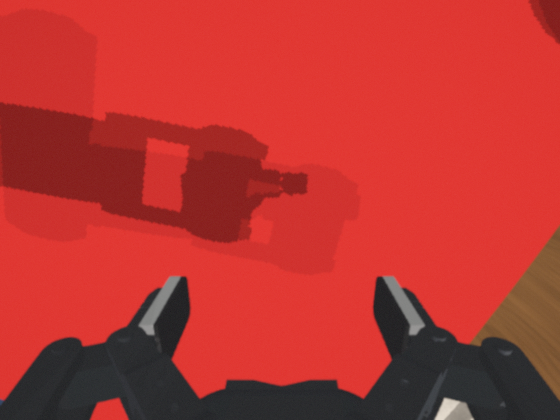

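servo_tool:
  steps:
    - {"tx": 0, "ty": 0, "tz": 1, "yaw": 0, "claw": 0}
    - {"tx": 1.5, "ty": 2.5, "tz": 1, "yaw": 0, "claw": 0}
    - {"tx": 2.5, "ty": 3.5, "tz": 1, "yaw": 0, "claw": 0}
    - {"tx": 2.5, "ty": 3.5, "tz": 1, "yaw": 0, "claw": 0}
    - {"tx": 2.5, "ty": 3.5, "tz": 1, "yaw": 0, "claw": 0}
    - {"tx": 2.5, "ty": 3.5, "tz": 1, "yaw": 0, "claw": 0}
    - {"tx": 2, "ty": 3.5, "tz": 1, "yaw": 0, "claw": 0}
    - {"tx": 2, "ty": 3.5, "tz": 1, "yaw": 0, "claw": 0}
    - {"tx": 2, "ty": 3.5, "tz": 1, "yaw": 0, "claw": 0}
    - {"tx": 2, "ty": 3.5, "tz": 1, "yaw": 0, "claw": 0}
    - {"tx": 2, "ty": 3.5, "tz": 0, "yaw": 0, "claw": 0}
    - {"tx": 2, "ty": 3.5, "tz": 0, "yaw": 0, "claw": 0}
    - {"tx": 2, "ty": 3.5, "tz": 0, "yaw": 0, "claw": 0}
    - {"tx": 2, "ty": 3.5, "tz": 0, "yaw": 0, "claw": 0}
    - {"tx": 1.5, "ty": 3.5, "tz": 0, "yaw": 0, "claw": 0}
    - {"tx": 1, "ty": 3.5, "tz": 0, "yaw": 0, "claw": 0}
    - {"tx": 0, "ty": 2, "tz": 0, "yaw": 0, "claw": 0}
    - {"tx": 0, "ty": 0, "tz": 0, "yaw": 0, "claw": 0}
    - {"tx": 0, "ty": 0, "tz": 0, "yaw": 0, "claw": 0}

```text
time_s: 2.05
position: [0.5306, 0.0357, 0.3508]
tool_rot: [[0.907, 0.42, 0.0], [0.42, -0.907, -0.0], [0.0, 0.0, -1.0]]
ft_force: [0.4, -1.0, 0.1]
grip_width: 0.0001
gripper_force: 0.0
```

```bash
python3 - <<'E'
from m import *
s=env.observe(); print(s['position'].round(4),s['grip_width'],s['q'],s['ft_force'])
snap('wrist','w2'); print(load('w2')['T'].round(3))
E
```

```text
[0.5306 0.0357 0.3508] 9.246239610362056e-05 [-8.90989276e+00  1.69994125e+01  6.52041945e+01 -1.66731028e-02
  9.77703559e+01  5.62485766e+01] [ 0.38472967 -1.04410095  0.09847218]
[[ 0.42  -0.86  -0.291  0.606]
 [-0.908 -0.397 -0.136  0.07 ]
 [ 0.001  0.321 -0.947  0.474]
 [ 0.     0.     0.     1.   ]]
```

View pics/w2.png

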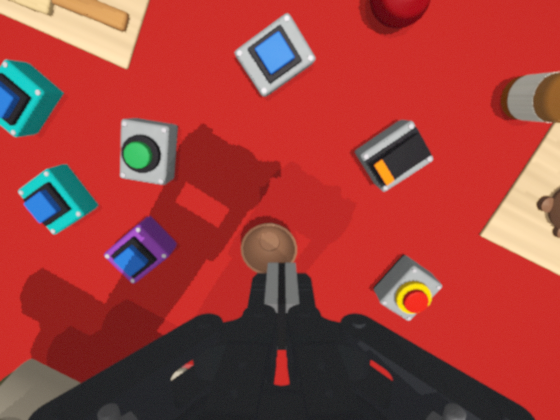

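The wrist view shows blue (275,53), green (140,153), the rocker (400,155) with its orange stripe at (383,172), and red (414,298). I'll measure from here.

```bash
python3 - <<'E'
from m import *
s=load('w2')
for k,c,z in(('blue',(275,53),.068),('green',(140,153),.068),('orange',(383,172),.0675)):
    u,q,a=blob(s,k,c); P=plane(s,q[:,0],z)[:,:2]
    b=cv2.minAreaRect((P*1000).astype(np.float32)); print(k,u.round(1),a,plane(s,[u],z)[0].round(4),[np.round(x,1) for x in b])
# paddle: dark region + orange
h=cv2.cvtColor(s['im'],cv2.COLOR_RGB2HSV); m=(h[...,2]<75).astype(np.uint8); w=np.zeros_like(m); cv2.circle(w,(402,155),42,1,-1); m&=w
n,l,st,ce=cv2.connectedComponentsWithStats(m); i=1+st[1:,4].argmax(); print(st[i],ce[i])
q=cv2.findContours((l==i).astype(np.uint8),0,cv2.CHAIN_APPROX_NONE)[0][0]
b=cv2.minAreaRect((plane(s,q[:,0],.060)[:,:2]*1000).astype(np.float32)); print(b,cv2.boxPoints(b).round(0).tolist())
cv2.imwrite('pics/crop1.png',cv2.resize(s['im'][100:210,330:460,::-1],None,fx=5,fy=5,interpolation=cv2.INTER_CUBIC))
E
```

```text
blue [274.3  52.6] 1001 [0.654  0.1006 0.068 ] [array([653.8, 100.5]), array([35.2, 34.9]), np.float64(58.6)]
green [137.1 154.6] 633 [0.476  0.2091 0.068 ] [array([475.9, 209.1]), array([33.9, 36.4]), np.float64(24.4)]
orange [383.5 171.5] 256 [ 0.5867 -0.0827  0.0675] [array([586.5, -82.9]), array([32.2, 13.2]), np.float64(60.4)]
[ 366  128   64   58 1501] [400.3697535  154.79480346]
((609.2759399414062, -92.76145935058594), (41.014564514160156, 74.52799987792969), 60.18125534057617) [[567.0, -92.0], [631.0, -129.0], [652.0, -93.0], [587.0, -56.0]]
```

View pics/crop1.png

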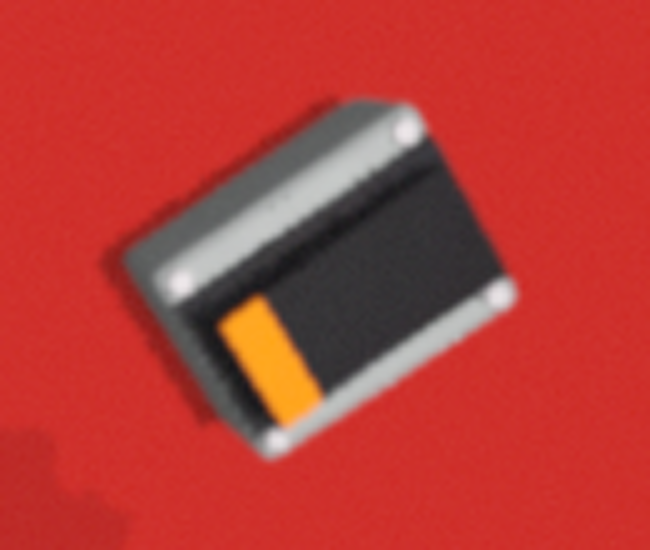

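The crop confirms the orange stripe is the raised end, with the paddle axis pointing about 150° outward. Next I hover over the pressing point with the 22 mm pad width along the paddle.

servo_tool:
  steps:
    - {"tx": 0.74, "ty": -1.42, "tz": -1.5, "yaw": -5, "claw": 0}
    - {"tx": 1, "ty": -2, "tz": -2.5, "yaw": -7, "claw": 0}
    - {"tx": 1, "ty": -2, "tz": -3, "yaw": -7, "claw": 0}
    - {"tx": 1, "ty": -2, "tz": -3, "yaw": -7, "claw": 0}
    - {"tx": 1, "ty": -2, "tz": -3, "yaw": -7, "claw": 0}
    - {"tx": 1, "ty": -2, "tz": -3, "yaw": -7, "claw": 0}
    - {"tx": 0, "ty": -0.5, "tz": -3, "yaw": -7, "claw": 0}
    - {"tx": 0, "ty": 0, "tz": -3, "yaw": -5, "claw": 0}
    - {"tx": 0, "ty": 0, "tz": -2, "yaw": -3, "claw": 0}
    - {"tx": 0, "ty": 0, "tz": -0.7, "yaw": 0, "claw": 0}
    - {"tx": 0, "ty": 0, "tz": 0, "yaw": 0, "claw": 0}
    - {"tx": 0, "ty": 0, "tz": 0, "yaw": 0, "claw": 0}

```text
time_s: 3.3
position: [0.5886, -0.0841, 0.1045]
tool_rot: [[0.865, -0.503, 0.002], [-0.503, -0.865, -0.001], [0.002, -0.0, -1.0]]
ft_force: [0.1, -0.7, -0.1]
grip_width: -0.0
gripper_force: 0.0
```

```bash
python3 - <<'E'
from m import *
s=env.observe(); print(s['position'].round(4),s['ft_force'].round(2))
snap('scene','s1'); im=load('s1')['im'][130:310,170:410]
cv2.imwrite('pics/crop2.png',cv2.resize(im[...,::-1],None,fx=3.3,fy=3.3,interpolation=cv2.INTER_CUBIC))
E
```

```text
[ 0.5886 -0.0841  0.1045] [ 0.1  -0.68 -0.06]
```

View pics/crop2.png

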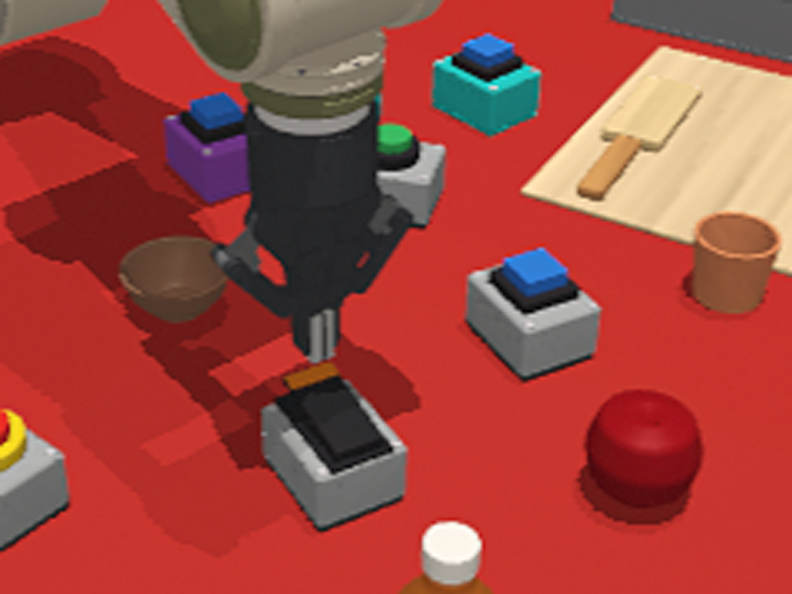

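servo_tool:
  steps:
    - {"tx": 0, "ty": 0, "tz": -0.8, "yaw": 0, "claw": 0}
    - {"tx": 0, "ty": 0, "tz": -0.6, "yaw": 0, "claw": 0}
    - {"tx": 0, "ty": 0, "tz": -0.2, "yaw": 0, "claw": 0}
    - {"tx": 0, "ty": 0, "tz": -0.2, "yaw": 0, "claw": 0}
    - {"tx": 0, "ty": 0, "tz": -0.2, "yaw": 0, "claw": 0}
    - {"tx": 0, "ty": 0, "tz": -0.2, "yaw": 0, "claw": 0}
    - {"tx": 0, "ty": 0, "tz": -0.2, "yaw": 0, "claw": 0}
    - {"tx": 0, "ty": 0, "tz": -0.1, "yaw": 0, "claw": 0}
    - {"tx": 0, "ty": 0, "tz": 0, "yaw": 0, "claw": 0}

```text
time_s: 4.25
position: [0.5879, -0.0833, 0.0787]
tool_rot: [[0.864, -0.503, -0.0], [-0.503, -0.864, 0.0], [-0.0, -0.0, -1.0]]
ft_force: [-3.5, 2.4, 6.5]
grip_width: 0.0001
gripper_force: 3.4
```

servo_tool:
  steps:
    - {"tx": 0, "ty": 0, "tz": -0.05, "yaw": 0, "claw": 0}
    - {"tx": 0, "ty": 0, "tz": 0, "yaw": 0, "claw": 0}

```text
time_s: 4.45
position: [0.5879, -0.0833, 0.0786]
tool_rot: [[0.864, -0.503, 0.0], [-0.503, -0.864, 0.0], [0.0, -0.0, -1.0]]
ft_force: [-5.0, 2.8, 10.1]
grip_width: -0.0002
gripper_force: 5.1
```

servo_tool:
  steps:
    - {"tx": 0, "ty": 0, "tz": -0.05, "yaw": 0, "claw": 0}
    - {"tx": 0, "ty": 0, "tz": 0, "yaw": 0, "claw": 0}

```text
time_s: 4.65
position: [0.588, -0.0833, 0.0785]
tool_rot: [[0.864, -0.503, 0.0], [-0.503, -0.864, -0.0], [0.001, -0.0, -1.0]]
ft_force: [-5.7, 3.0, 12.2]
grip_width: -0.0002
gripper_force: 6.7
```

servo_tool:
  steps:
    - {"tx": 0, "ty": 0, "tz": 0.3, "yaw": 0, "claw": 0}
    - {"tx": 0, "ty": 0, "tz": 2, "yaw": 0, "claw": 0}
    - {"tx": 0, "ty": 0, "tz": 3, "yaw": 0, "claw": 0}
    - {"tx": 0.6, "ty": 1.4, "tz": 3, "yaw": 0, "claw": 0}
    - {"tx": 1, "ty": 3, "tz": 2, "yaw": 0, "claw": 0}
    - {"tx": 1, "ty": 3, "tz": 0, "yaw": 0, "claw": 0}
    - {"tx": 1, "ty": 3, "tz": 0, "yaw": 0, "claw": 0}
    - {"tx": 1, "ty": 3, "tz": 0, "yaw": 0, "claw": 0}
    - {"tx": 1, "ty": 3, "tz": 0, "yaw": 0, "claw": 0}
    - {"tx": 1, "ty": 2, "tz": 0, "yaw": 0, "claw": 0}
    - {"tx": 0, "ty": 0, "tz": 0, "yaw": 0, "claw": 0}
    - {"tx": 0, "ty": 0, "tz": 0, "yaw": 0, "claw": 0}

```text
time_s: 5.85
position: [0.6541, 0.1004, 0.1799]
tool_rot: [[0.865, -0.503, -0.0], [-0.503, -0.865, -0.0], [-0.0, 0.0, -1.0]]
ft_force: [-0.0, -0.3, 0.8]
grip_width: 0.0003
gripper_force: 0.0
```

```bash
python3 - <<'E'
from m import *
s=env.observe(); print(s['position'].round(4),s['ft_force'].round(2))
snap('scene','s2'); a=load('s2'); b=load('scene0')
def prof(s):
    h,w=s['d'].shape; v,u=np.mgrid[225:295,235:305]; uv=np.c_[u.ravel(),v.ravel()]
    o,r=ray(s,uv); P=o+r*s['d'][v,u].ravel()[:,None]
    c=np.array([.6116,-.0972]); e=np.array([-.866,.5]); t=(P[:,:2]-c)@e; n=(P[:,:2]-c)@np.array([.5,.866])
    print([(x,round(float(np.median(P[(abs(t-x/1000)<.004)&(abs(n)<.01)&(P[:,2]>.05),2])),4)) for x in(-28,-20,-10,0,10,20,28)])
prof(b);prof(a)
im=np.hstack([x['im'][200:310,220:360] for x in(b,a)])
cv2.imwrite('pics/crop3.png',cv2.resize(im[...,::-1],None,fx=2.8,fy=2.8,interpolation=cv2.INTER_CUBIC))
E
```

```text
[0.6541 0.1004 0.1799] [-0.04 -0.26  0.79]
[(-28, 0.0596), (-20, 0.061), (-10, 0.062), (0, 0.063), (10, 0.0649), (20, 0.066), (28, 0.0676)]
[(-28, 0.0679), (-20, 0.0669), (-10, 0.0651), (0, 0.0634), (10, 0.0621), (20, 0.0606), (28, 0.0599)]
```

View pics/crop3.png

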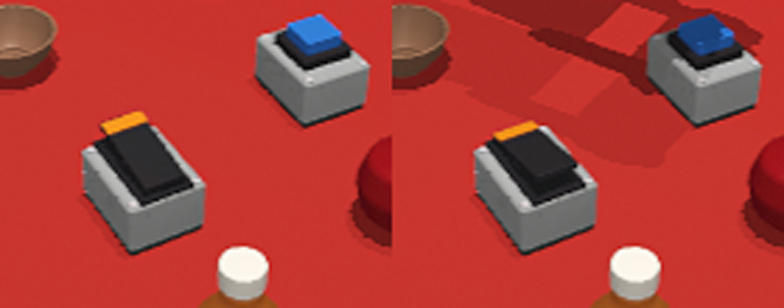

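```bash
python3 - <<'E'
from m import *
for f in('scene0','s2'):
    s=load(f); v,u=np.mgrid[225:295,235:305]; o,r=ray(s,np.c_[u.ravel(),v.ravel()]); P=o+r*s['d'][v,u].ravel()[:,None]
    d=P[:,:2]-[.6116,-.0972]; t=d@[-.866,.5]; n=d@[.5,.866]; k=(abs(t)<.028)&(abs(n)<.012)&(P[:,2]>.055)
    for _ in range(3):
        c=np.linalg.lstsq(np.c_[t,n,t*0+1][k],P[k,2],rcond=None)[0]; k&=abs(np.c_[t,n,t*0+1]@c-P[:,2])<.0012
    print(f,np.arctan(c[0]).round(4),c.round(4),k.sum())
E
```

```text
scene0 0.1321 [0.1329 0.0142 0.0633] 158
s2 -0.171 [-0.1727  0.0126  0.0638] 140
```

servo_tool:
  steps:
    - {"tx": 0, "ty": 0, "tz": -3, "yaw": 0, "claw": 0}
    - {"tx": 0, "ty": 0, "tz": -3, "yaw": 0, "claw": 0}
    - {"tx": 0, "ty": 0, "tz": -2, "yaw": 0, "claw": 0}
    - {"tx": 0, "ty": 0, "tz": 0, "yaw": 0, "claw": 0}

```text
time_s: 6.3
position: [0.6526, 0.0993, 0.0976]
tool_rot: [[0.863, -0.504, -0.006], [-0.504, -0.863, -0.0], [-0.005, 0.003, -1.0]]
ft_force: [-0.2, -0.1, 0.4]
grip_width: -0.0001
gripper_force: 0.0
```

The rocker tilt measures 0.171, which is fully on. Now the blue key.

servo_tool:
  steps:
    - {"tx": 0, "ty": 0, "tz": -0.6, "yaw": 0, "claw": 0}
    - {"tx": 0, "ty": 0, "tz": -0.4, "yaw": 0, "claw": 0}
    - {"tx": 0, "ty": 0, "tz": -0.2, "yaw": 0, "claw": 0}
    - {"tx": 0, "ty": 0, "tz": -0.2, "yaw": 0, "claw": 0}
    - {"tx": 0, "ty": 0, "tz": -0.2, "yaw": 0, "claw": 0}
    - {"tx": 0, "ty": 0, "tz": -0.2, "yaw": 0, "claw": 0}
    - {"tx": 0, "ty": 0, "tz": -0.2, "yaw": 0, "claw": 0}
    - {"tx": 0, "ty": 0, "tz": -0.1, "yaw": 0, "claw": 0}
    - {"tx": 0, "ty": 0, "tz": 0, "yaw": 0, "claw": 0}

```text
time_s: 7.2
position: [0.6544, 0.1005, 0.08]
tool_rot: [[0.864, -0.503, 0.001], [-0.503, -0.864, -0.0], [0.001, -0.0, -1.0]]
ft_force: [-1.5, -1.0, 7.1]
grip_width: -0.0
gripper_force: 3.6
```

servo_tool:
  steps:
    - {"tx": 0, "ty": 0, "tz": -0.05, "yaw": 0, "claw": 0}
    - {"tx": 0, "ty": 0, "tz": 0, "yaw": 0, "claw": 0}

```text
time_s: 7.4
position: [0.6544, 0.1005, 0.08]
tool_rot: [[0.864, -0.503, 0.002], [-0.503, -0.864, -0.0], [0.001, -0.001, -1.0]]
ft_force: [-2.5, -1.1, 9.5]
grip_width: 0.0
gripper_force: 5.1
```

The blue key is at its stop, with the tips at 61.0 mm and the force rising. One more nudge, then lift and check.

servo_tool:
  steps:
    - {"tx": 0, "ty": 0, "tz": -0.05, "yaw": 0, "claw": 0}
    - {"tx": 0, "ty": 0, "tz": 0, "yaw": 0, "claw": 0}
    - {"tx": 0, "ty": 0, "tz": 0.4, "yaw": 0, "claw": 0}
    - {"tx": 0, "ty": 0, "tz": 2, "yaw": 0, "claw": 0}
    - {"tx": 0, "ty": 0, "tz": 3, "yaw": 0, "claw": 0}
    - {"tx": -1, "ty": 0.65, "tz": 3, "yaw": 0, "claw": 0}
    - {"tx": -3, "ty": 1.8, "tz": 1.5, "yaw": 0, "claw": 0}
    - {"tx": -3, "ty": 1.8, "tz": 0, "yaw": 0, "claw": 0}
    - {"tx": -3, "ty": 1.8, "tz": 0, "yaw": 0, "claw": 0}
    - {"tx": -3, "ty": 1.8, "tz": 0, "yaw": 0, "claw": 0}
    - {"tx": -3, "ty": 1.8, "tz": 0, "yaw": 0, "claw": 0}
    - {"tx": -1.8, "ty": 1.2, "tz": 0, "yaw": 0, "claw": 0}
    - {"tx": 0, "ty": 0, "tz": 0, "yaw": 0, "claw": 0}
    - {"tx": 0, "ty": 0, "tz": 0, "yaw": 0, "claw": 0}

```text
time_s: 8.8
position: [0.4764, 0.2091, 0.1773]
tool_rot: [[0.865, -0.503, 0.0], [-0.503, -0.865, -0.0], [0.0, -0.0, -1.0]]
ft_force: [-0.4, -0.5, -0.0]
grip_width: -0.0
gripper_force: 0.0
```

```bash
python3 - <<'E'
from m import *
s=env.observe(); print(s['position'].round(4),s['ft_force'].round(2))
snap('scene','s3')
for f in('scene0','s3'):
    s=load(f); v,u=np.mgrid[195:235,305:360]; o,r=ray(s,np.c_[u.ravel(),v.ravel()]); P=o+r*s['d'][v,u].ravel()[:,None]
    k=np.hypot(*(P[:,:2]-[.654,.1005]).T)<.010; print(f,np.median(P[k,2]).round(4),k.sum())
E
```

```text
[0.4764 0.2091 0.1773] [-0.35 -0.48 -0.  ]
scene0 0.0689 34
s3 0.0618 34
```

The blue key has gone in 7.1 mm. Now hover just above green.

servo_tool:
  steps:
    - {"tx": 0, "ty": 0, "tz": -3, "yaw": 0, "claw": 0}
    - {"tx": 0, "ty": 0, "tz": -3, "yaw": 0, "claw": 0}
    - {"tx": 0, "ty": 0, "tz": -2, "yaw": 0, "claw": 0}
    - {"tx": 0, "ty": 0, "tz": -0.6, "yaw": 0, "claw": 0}
    - {"tx": 0, "ty": 0, "tz": 0, "yaw": 0, "claw": 0}
    - {"tx": 0, "ty": 0, "tz": 0, "yaw": 0, "claw": 0}
    - {"tx": 0, "ty": 0, "tz": 0, "yaw": 0, "claw": 0}

```text
time_s: 9.55
position: [0.4768, 0.209, 0.0923]
tool_rot: [[0.864, -0.503, 0.002], [-0.503, -0.864, 0.0], [0.002, -0.001, -1.0]]
ft_force: [-0.1, -0.5, 0.2]
grip_width: -0.0001
gripper_force: 0.0
```

servo_tool:
  steps:
    - {"tx": 0, "ty": 0, "tz": -0.4, "yaw": 0, "claw": 0}
    - {"tx": 0, "ty": 0, "tz": -0.4, "yaw": 0, "claw": 0}
    - {"tx": 0, "ty": 0, "tz": -0.4, "yaw": 0, "claw": 0}
    - {"tx": 0, "ty": 0, "tz": 0, "yaw": 0, "claw": 0}

```text
time_s: 9.95
position: [0.4766, 0.2092, 0.0808]
tool_rot: [[0.864, -0.503, 0.002], [-0.503, -0.864, 0.0], [0.002, -0.001, -1.0]]
ft_force: [-2.6, -2.0, 16.6]
grip_width: -0.0002
gripper_force: 8.1
```

It is fully in (tips 61.8 mm, 16.6 N). I finish the half second, then release and retreat.

servo_tool:
  steps:
    - {"tx": 0, "ty": 0, "tz": 0, "yaw": 0, "claw": 0}
    - {"tx": 0, "ty": 0, "tz": 0, "yaw": 0, "claw": 0}
    - {"tx": 0, "ty": 0, "tz": 0, "yaw": 0, "claw": 0}
    - {"tx": 0, "ty": 0, "tz": 0, "yaw": 0, "claw": 0}
    - {"tx": 0, "ty": 0, "tz": 1.5, "yaw": 0, "claw": 0}
    - {"tx": 0, "ty": 0, "tz": 3, "yaw": 0, "claw": 0}
    - {"tx": 0, "ty": 0, "tz": 4, "yaw": 0, "claw": 0}
    - {"tx": 0, "ty": 0, "tz": 4, "yaw": 0, "claw": 0}
    - {"tx": 0, "ty": 0, "tz": 3, "yaw": 0, "claw": 0}
    - {"tx": 0, "ty": 0, "tz": 0, "yaw": 0, "claw": 0}
    - {"tx": 0, "ty": 0, "tz": 0, "yaw": 0, "claw": 0}

```text
time_s: 11.05
position: [0.4758, 0.209, 0.234]
tool_rot: [[0.864, -0.503, -0.0], [-0.503, -0.864, -0.0], [-0.0, 0.0, -1.0]]
ft_force: [-0.0, 0.4, -0.5]
grip_width: -0.0003
gripper_force: 0.0
```

```bash
python3 - <<'E'
from m import *
s=env.observe(); print(s['time_s'],s['position'].round(4),s['ft_force'].round(2))
snap('scene','s4')
for f in('scene0','s4'):
    s=load(f)
    for nm,c,(x,y) in(('blue',(.654,.1005),(331,214)),('green',(.476,.209),(288,174)),('red',None,(164,262))):
        v,u=np.mgrid[y-18:y+18,x-22:x+22]; o,r=ray(s,np.c_[u.ravel(),v.ravel()]); P=o+r*s['d'][v,u].ravel()[:,None]
        if c is None: print(f,nm,np.percentile(P[:,2],95).round(4))
        else: k=np.hypot(*(P[:,:2]-c).T)<.010; print(f,nm,np.median(P[k,2]).round(4),k.sum())
E
```

```text
11.05 [0.4758 0.209  0.234 ] [-0.04  0.37 -0.54]
scene0 blue 0.0689 34
scene0 green 0.0682 21
scene0 red 0.0686
s4 blue 0.0617 29
s4 green 0.0681 26
s4 red 0.0686
```

View pics/s4.png

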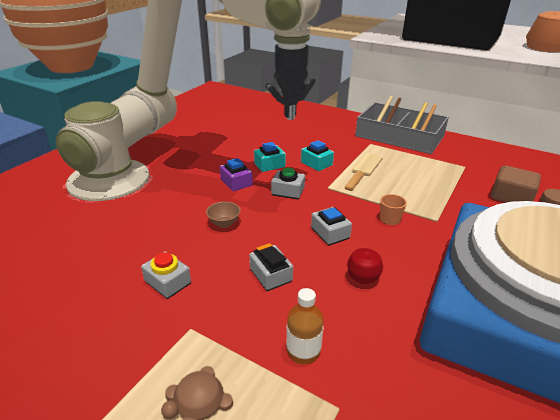

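The final view shows the rocker over (265,246), the blue key in (331,214), green sprung back (288,174), red untouched (164,262), and nothing displaced.

```bash
python3 -c "
from rig import env
print(env.close_job())"
```

```text
the job is handed in; nothing more can be done
None
```

I pressed the rocker fully over, latched the blue key in, then held the green button in for about half a second and it sprang back; red was never pressed, nothing looked moved in the last picture, and the job went in at about 11 s (no verdict was returned).

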